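# Open the menu frame

### The job

The menu frame lies face down on the counter for a menu change. Turn both brass turn buttons aside until they are well clear of the plywood backboard, then lift the backboard out of the frame by its black pull and set it down gently, flat with the pull upwards, inside the black tray. Leave the buttons turned aside, and do not knock about the tins, tubs and timers around.

Things in the scene. Friction and masses are not known exactly. Their poses are not given: they have to be found in the camera images.
- menu_frame: Dark wooden menu frame lying face down, fixed to the counter: 172 mm (x) x 250 mm (y), 34 mm high. Origin: centre of its underside, on the counter, z up. In its middle a recess of 120 mm (x) x 154 mm (y), floor 22 mm above the counter. The buttons pivot on its 48 mm wide side rails at x = 0, y = +103 mm (left) and -103 mm (right).
- button_left_grip (a point): Brass turn button on the frame's left (+y) rail: foot plate 60 x 16 x 5 mm, reaching 40 mm from the upright pivot as long arm, 20 mm the other way; on it an upright grip fin 10 mm thick, 18 mm high above the plate, from 30 mm along the long arm to 16 mm the other way. This point: pivot axis, top of the fin, 59 mm above the counter; -y along the long arm, z up, x across the fin.
- button_right_grip (a point): Brass turn button on the frame's right (-y) rail: foot plate 60 x 16 x 5 mm, reaching 40 mm from the upright pivot as long arm, 20 mm the other way; on it an upright grip fin 10 mm thick, 18 mm high above the plate, from 30 mm along the long arm to 16 mm the other way. This point: pivot axis, top of the fin, 59 mm above the counter; +y along the long arm, z up, x across the fin.
- button_left (a joint): Angle of the left turn button about the vertical (rad, counter-clockwise from above positive). 0: long arm points straight over the backboard, locking it by 12 mm; starts within 0.45 of 0. Turns either way to stops at +-1.7; clear of the backboard beyond 0.9; at +-1.57 it lies along its rail. Friction 0.05 N m, no spring: stays where left.
- button_right (a joint): Angle of the right turn button about the vertical (rad, counter-clockwise from above positive). 0: long arm points straight over the backboard, locking it by 12 mm; starts within 0.45 of 0. Turns either way to stops at +-1.7; clear of the backboard beyond 0.9; at +-1.57 it lies along its rail. Friction 0.05 N m, no spring: stays where left.
- backboard: Loose plywood board, 116 mm (x) x 150 mm (y) x 10 mm, about 0.25 kg, lying in the frame's recess, 2 mm play all round, top 2 mm below the rim. Origin: centre of its underside, z up. In its middle a black bar pull: bar 76 mm long (y), 14 mm wide (x), 12 mm high, centre 40 mm above the origin; 24 mm free beneath it, between posts at y = +-31 mm.
- black_tray: Loose shallow black tray, 258 mm (its x) x 183 mm (its y), 18 mm high to the rim, flat inside over 216 mm (x) x 146 mm (y), floor 2 mm thick. Origin: centre of its underside, z up.
- milk_tin: Bystander: tin with a green label, 75 mm across, 58 mm high; origin at the centre of its underside.
- timer_1: Bystander: lime green kitchen timer, 50 x 72 x 68 mm; origin at the centre of its underside.
- timer_2: Bystander: a second lime green kitchen timer, 50 x 72 x 68 mm; origin at the centre of its underside.
- butter_tub: Bystander: white and green butter tub, 96 x 137 x 53 mm; origin at the centre of its underside.

How it is judged:
By the outcome, as a careful person would: the job done as asked, in the order asked, and still so for the second after the job is handed in, with the robot touching nothing.
It also fails if it takes over 64 s, if anything falls off the work surface, if the arm or the gripper's body presses on something with over 40 N, if the wrist force passes 120 N, or if a joint passes its speed limit or range.

### The arm

A 6-joint arm with a two-finger parallel gripper is mounted at the origin on a cart in front of the work surface, level with it; the furniture and walls round the work are solid. World frame = base frame: x ahead of the robot, y to its left, z up, the work surface at z = 0. Lengths are in m, angles in degrees, forces in N, time in s.
With the tool pointing down it reaches from about 0.275 to 0.975 m from the base axis. Payload 8.4 kg.
Tool frame: the origin (TCP) lies on the centre line of the jaws, within the pads' length; the fingertips stand 22 mm ahead of it and the grasp point (between the pads) lies 3 mm ahead of it; z points along the fingers, y is the line along which they close (so a half turn about z gives the same grasp; the last joint's range is limited). The gripper opens to 92 mm and grips with 3 to 60 N. Pads are 20 mm wide; open, the fingers measure 128 mm over their backs; the gripper's body (75 mm by 189 mm) begins 69 mm behind the grasp point.
Start: joints at [72.628, 20.225, 93.587, -0, 66.188, -0.138], TCP at [0.185, 0.597, 0.237] pointing down, gripper open.
Joint ranges: [-150.9, 150.9], [-52.94, 120.26], [3.33, 152.33], [-74.26, 254.26], [0, 154.13], [-172.89, 172.89]. Speed limits (degrees/s): [127.2, 127.2, 159.86, 180, 180, 180].

### API

Orientations are given as [roll, pitch, yaw] about the fixed x, y, z axes, in that order (R = Rz(yaw) Ry(pitch) Rx(roll)).
In Python, from rig import robot gives the robot as it stands.
- The arm moves only by the tool move_arm, never from a script. Its argument "deltas" is a list that holds one entry, the list of rows, each a list of 7 numbers: the opening, from 0 (shut) to 1 (fully open), then the shift along the tool's x, y, z in m, then the turn, a rotation vector about the tool's x, y, z in degrees. In form: [[[grip, x, y, z, rx, ry, rz], ...]]. A call has 1 to 5 rows; each row shifts and turns the commanded pose from where the row before left it, along the tool's axes as they then stand; what a row does not reach is not made up. A row lasts 1/10 s, in which the tool goes at most 50 mm and 8.59 degrees, less where a joint would pass 70% of its speed; a pose out of reach is approached as far as the arm can. A call with a gripper value outside its range is refused whole. The fingers move at their own pace and stop on an object; the grip force is fixed at half the most. Time passes only in rows, so rows that do not move let the fingers close. It gives the time, the measured TCP pose, the force, the opening and the grip force at its end, in the units of the state.
- robot.sense(): the state, without advancing time (a new reading comes with each control period).
- robot.get_image(name): name is "side" or "top" or "wrist"; returns the picture (384x512x3 uint8, red, green, blue); there is no depth.
- robot.camera_params(name): a dict with "camera_matrix" (3x3 intrinsics, pixels), "cam_to_world" (4x4, takes a point from camera to world coordinates). Camera axes: x right, y up, looking along -z (the intrinsics and any distortion apply to the point x, -y, -z); pixel columns grow to the right and rows downward; lengths in m; the calibration is good to about 2 mm. A picture is of the moment at which its call begins: read the wrist's pose just before it. camera_params takes no time and is no camera call; for the wrist camera it gives the pose at the moment of the call.
- robot.close_job(): hands the job in; it is judged then, once.
The state is a dict: "clock": time; "qpos": joint angles; "qvel": joint speeds; "tau": joint torques, N m; "eef_pos": TCP position; "tcp_rot": TCP orientation; "contact_force": force on the tool from outside, world axes, zero at the start; "moment": the same for the moment, N m; "width": finger opening in m; "grasp_force": force on a finger pad.
Only numpy, scipy, OpenCV 4.12 (cv2) and the standard library are available. Lean on these libraries where they do the work, as an engineer would, in place of code of your own. Each camera call takes 0.05 s, during which the arm holds its last target. There are 200 camera calls.

## Working session

There is one attempt and no reset: what is moved stays moved. The work goes in short steps, Python scripts to look and compute and a tool call to move; the robot and the scene stay as the last step left them, time stands still between calls to the robot, and variables do not carry over. Pictures are saved under pics/ and viewed, at most 10 in all, crops included, and the job is handed in when it is done.

Besides the shell and the picture viewer there is one more tool, called after "Request:" by a JSON object that holds its "name" and its "arguments", one argument or row to a line. move_arm: Moves the arm, as the interface text tells. Its arguments: {"type":"object","properties":{"deltas":{"type":"array","items":{"type":"array","items":{"type":"array","items":{"type":"number"}}}}},"required":["deltas"]}

```bash
mkdir -p pics; ls
python3 - <<'E'
from rig import robot
import cv2,numpy as np
for n in("top","side"):
    im=robot.get_image(n); cv2.imwrite(f"pics/{n}0.png",im[:,:,::-1])
    p=robot.camera_params(n); print(n,np.round(p["camera_matrix"],1).tolist(),np.round(p["cam_to_world"],3).tolist(),[k for k in p])
s=robot.sense();print(s["clock"],s["eef_pos"],s["tcp_rot"])
E
```

```text
pics
top [[366.8, 0.0, 255.4], [0.0, 366.8, 189.4], [0.0, 0.0, 1.0]] [[-0.022, 0.991, -0.131, 0.464], [-1.0, -0.022, 0.003, -0.027], [0.0, 0.131, 0.991, 1.275], [0.0, 0.0, 0.0, 1.0]] ['camera_matrix', 'cam_to_world']
side [[460.2, 0.0, 248.2], [0.0, 460.2, 186.4], [0.0, 0.0, 1.0]] [[0.913, 0.196, -0.357, 0.002], [-0.408, 0.421, -0.81, -1.382], [-0.008, 0.886, 0.465, 0.848], [0.0, 0.0, 0.0, 1.0]] ['camera_matrix', 'cam_to_world']
0.1 [0.1850735  0.59652215 0.23592855] [-1.79926366e+02  3.10710970e-03  1.62764584e+02]
```

View pics/top0.png

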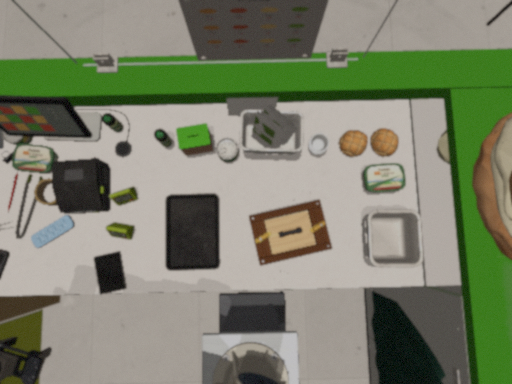

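View pics/side0.png

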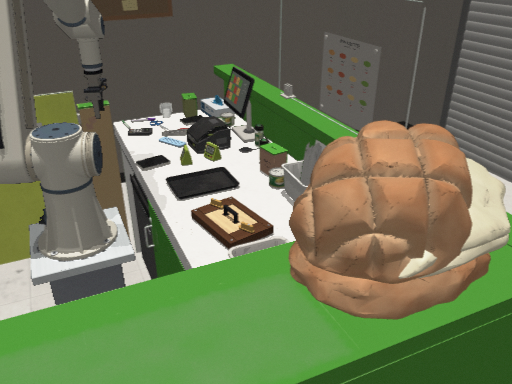

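The top view shows the frame near (290,232) and the tray near (192,232). The buttons are at about (262,239) and (318,224), and the pull is at (290,232). The side view agrees. Next I'll measure them.

```bash
cat > h.py <<'E'
import numpy as np, cv2
from rig import robot
def ray(n,uv,z,p=None):
    p=p or robot.camera_params(n); K=np.array(p["camera_matrix"]);T=np.array(p["cam_to_world"])
    uv=np.atleast_2d(np.asarray(uv,float)); d=np.c_[(uv[:,0]-K[0,2])/K[0,0],-(uv[:,1]-K[1,2])/K[1,1],-np.ones(len(uv))]@T[:3,:3].T
    return T[:3,3]+d*((z-T[2,3])/d[:,2])[:,None]
def rect(n,mask,z,p=None,roi=None):
    """largest contour -> rectangle on plane z: centre, sizes, long-axis angle"""
    c=max(cv2.findContours(mask.astype(np.uint8),0,cv2.CHAIN_APPROX_NONE)[0],key=cv2.contourArea).reshape(-1,2)
    w=ray(n,c,z,p)[:,:2]; (cx,cy),(a,b),_=r=cv2.minAreaRect((w*1000).astype(np.float32))
    q=cv2.boxPoints(r); e=[q[1]-q[0],q[2]-q[1]]; l=max(e,key=np.linalg.norm)
    return np.round([cx,cy,max(a,b),min(a,b),np.degrees(np.arctan2(l[1],l[0]))%180],1)
E
python3 - <<'E'
from h import *
im=cv2.imread("pics/top0.png"); hsv=cv2.cvtColor(im,cv2.COLOR_BGR2HSV); H,S,V=cv2.split(hsv)
def roi(m,x0,x1,y0,y1):
    o=np.zeros(m.shape,np.uint8);o[y0:y1,x0:x1]=m[y0:y1,x0:x1];return o
print("frame",rect("top",roi((S>60)|(V<100),240,340,195,270),.034))
print("tray",rect("top",roi(V<90,160,225,185,275),.018))
print("brass?",hsv[239,262],hsv[225,318],"ply",hsv[225,280],"wood",hsv[255,270])
br=roi((H>20)&(H<32)&(S>130)&(V>90),245,335,200,265)
n,l,st,c=cv2.connectedComponentsWithStats(br)
for i in range(1,n):
    if st[i,4]>8: print(st[i],c[i],ray("top",c[i],.045))
pl=roi(V<70,272,308,220,245)
print("pull",rect("top",pl,.068))
cv2.imwrite("pics/c1.png",cv2.resize(im[190:275,155:340],None,fx=4.3,fy=4.3,interpolation=cv2.INTER_CUBIC))
E
```

```text
frame [ 482.6 -143.4  246.9  166.3  101.7]
tray [492.6 187.  252.4 179.    0.5]
brass? [ 20 116 149] [ 19 154 161] ply [ 17  96 185] wood [ 12 152  82]
pull [ 481.  -141.3   67.6    8.5  101.8]
```

View pics/c1.png

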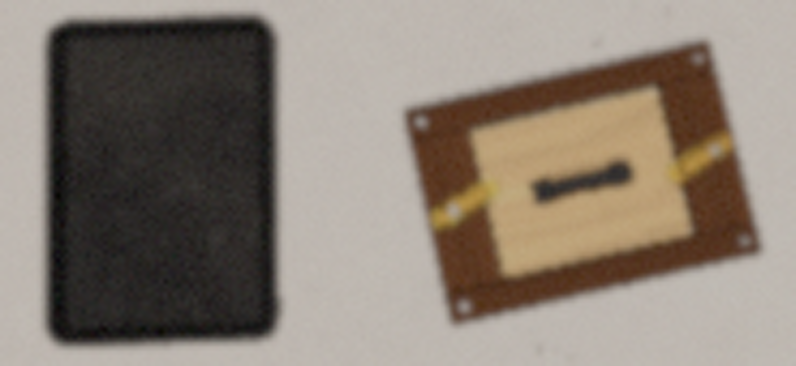

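The crop puts the left pivot at about (453,210) with its arm turned roughly +17°, and the right pivot at about (716,150) with its arm roughly +21°. The frame's yaw is about 11.7°. The tray is aligned with world x. I'll plan the hover over the left button and take a closer look there.

```bash
cat >> h.py <<'E'
def plan(wps,start=None):
    """wps: (x,y,z,yaw,grip,n) in m/deg, tool pointing down; prints rows in tool axes, rounding accounted for"""
    s=robot.sense(); p=np.array(s["eef_pos"]) if start is None else np.array(start[:3]); yaw=s["tcp_rot"][2] if start is None else start[3]
    rows=[]
    for x,y,z,w,g,n in wps:
        for k in range(n,0,-1):
            d=(np.array([x,y,z])-p)/k; dw=((w-yaw+180)%360-180)/k; a=np.radians(yaw)
            X=np.array([np.cos(a),np.sin(a),0]);Y=np.array([np.sin(a),-np.cos(a),0])
            t=np.round([d@X,d@Y,-d[2]],3); r=round(-dw,1)
            p=p+X*t[0]+Y*t[1]-np.array([0,0,t[2]]); yaw-=r
            rows.append([g,*map(float,t),0,0,r])
    for i in range(0,len(rows),5): print(rows[i:i+5])
E
python3 - <<'E'
from h import *
plan([(.462,-.043,.21,119,.5,16)])
E
```

```text
[[0.5, -0.028, -0.033, 0.002, 0, 0, np.float64(2.7)], [0.5, -0.03, -0.032, 0.002, 0, 0, np.float64(2.7)], [0.5, -0.031, -0.03, 0.002, 0, 0, np.float64(2.7)], [0.5, -0.033, -0.029, 0.002, 0, 0, np.float64(2.7)], [0.5, -0.034, -0.027, 0.001, 0, 0, np.float64(2.7)]]
[[0.5, -0.035, -0.025, 0.002, 0, 0, np.float64(2.8)], [0.5, -0.037, -0.024, 0.001, 0, 0, np.float64(2.7)], [0.5, -0.038, -0.022, 0.002, 0, 0, np.float64(2.8)], [0.5, -0.039, -0.02, 0.001, 0, 0, np.float64(2.7)], [0.5, -0.039, -0.018, 0.002, 0, 0, np.float64(2.8)]]
[[0.5, -0.04, -0.016, 0.001, 0, 0, np.float64(2.7)], [0.5, -0.041, -0.015, 0.002, 0, 0, np.float64(2.8)], [0.5, -0.042, -0.012, 0.001, 0, 0, np.float64(2.7)], [0.5, -0.042, -0.011, 0.002, 0, 0, np.float64(2.8)], [0.5, -0.043, -0.008, 0.001, 0, 0, np.float64(2.7)]]
[[0.5, -0.043, -0.007, 0.002, 0, 0, np.float64(2.8)]]
```

Request:
{"name": "move_arm", "arguments": {
  "deltas": [
    [[0.5,-0.028,-0.033,0.002,0,0,2.7],[0.5,-0.03,-0.032,0.002,0,0,2.7],[0.5,-0.031,-0.03,0.002,0,0,2.7],[0.5,-0.033,-0.029,0.002,0,0,2.7],[0.5,-0.034,-0.027,0.001,0,0,2.7]]
  ]
}}

```text
clock: 0.6
eef_pos: [0.2714, 0.3952, 0.2272]
tcp_rot: [-180.0, 0.0, 149.2]
contact_force: [1.2, 0.3, -0.0]
width: 0.0536
grasp_force: 0.0
```

Request:
{"name": "move_arm", "arguments": {
  "deltas": [
    [[0.5,-0.035,-0.025,0.002,0,0,2.8],[0.5,-0.037,-0.024,0.001,0,0,2.7],[0.5,-0.038,-0.022,0.002,0,0,2.8],[0.5,-0.039,-0.02,0.001,0,0,2.7],[0.5,-0.039,-0.018,0.002,0,0,2.8]]
  ]
}}

```text
clock: 1.1
eef_pos: [0.3589, 0.1958, 0.2196]
tcp_rot: [180.0, 0.0, 135.4]
contact_force: [0.8, 0.5, 0.3]
width: 0.0461
grasp_force: 0.0
```

Request:
{"name": "move_arm", "arguments": {
  "deltas": [
    [[0.5,-0.04,-0.016,0.001,0,0,2.7],[0.5,-0.041,-0.015,0.002,0,0,2.8],[0.5,-0.042,-0.012,0.001,0,0,2.7],[0.5,-0.042,-0.011,0.002,0,0,2.8],[0.5,-0.043,-0.008,0.001,0,0,2.7]]
  ]
}}

```text
clock: 1.6
eef_pos: [0.445, -0.004, 0.2124]
tcp_rot: [-180.0, -0.0, 121.6]
contact_force: [1.8, -0.6, -0.6]
width: 0.0455
grasp_force: 0.0
```

Request:
{"name": "move_arm", "arguments": {
  "deltas": [
    [[0.5,-0.043,-0.007,0.002,0,0,2.8],[0.5,0,0,0,0,0,0],[0.5,0,0,0,0,0,0]]
  ]
}}

```text
clock: 1.9
eef_pos: [0.4613, -0.0431, 0.2102]
tcp_rot: [-180.0, -0.0, 118.8]
contact_force: [-0.0, 0.8, -0.6]
width: 0.0458
grasp_force: 0.0
```

Run:
```python
from h import *
import json
s=robot.sense();print(s["clock"],s["eef_pos"],s["tcp_rot"],s["contact_force"])
p=robot.camera_params("wrist"); im=robot.get_image("wrist")
json.dump({k:np.array(v).tolist() for k,v in p.items() if v is not None},open("w1.json","w"))
cv2.imwrite("pics/w1.png",im[:,:,::-1]); print(np.round(p["cam_to_world"],3).tolist())
```

```text
1.9 [ 0.4612658  -0.04307055  0.21016084] [-1.79951621e+02 -4.96052605e-02  1.18841111e+02] [-0.04567668  0.80686527 -0.61699931]
[[0.876, -0.47, -0.113, 0.43], [0.483, 0.851, 0.208, 0.016], [-0.001, -0.237, 0.972, 0.358], [0.0, 0.0, 0.0, 1.0]]
```

View pics/w1.png

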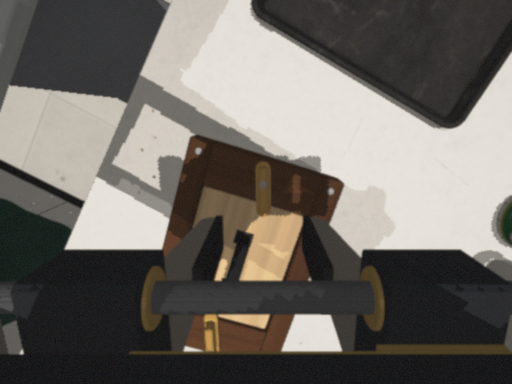

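The wrist view shows the left button's fin running from (263,163) to (264,213), with its pivot dot near (263,183). The frame's screws are at (198,151) and (331,191). I'll cast rays through these.

Run:
```python
from h import *
import json
p=json.load(open("w1.json")); im=cv2.imread("pics/w1.png")
pr=lambda uv,z:np.round(ray("w",uv,z,p)[:,:2]*1000,1).tolist()
print("pivot fin top",pr([263,183],.059)); print("fin ends",pr([[263,163],[264,213]],.059))
c=pr([[190,137],[342,183]],.034); print("frame +y edge corners",c,"mid",np.mean(c,0)); e=np.subtract(c[1],c[0]);print(np.linalg.norm(e),np.degrees(np.arctan2(e[1],e[0])))
print(p["camera_matrix"])
hsv=cv2.cvtColor(im,cv2.COLOR_BGR2HSV);print(hsv[175,263],hsv[205,263],hsv[183,263],hsv[190,240],hsv[320,210])
cv2.imwrite("pics/w1c.png",cv2.resize(im[125:360,170:350],None,fx=2.5,fy=2.5,interpolation=cv2.INTER_CUBIC))
```

```text
pivot fin top [[461.3, -41.3]]
fin ends [[451.7, -23.9], [477.2, -68.0]]
frame +y edge corners [[374.5, -40.0], [537.9, -5.3]] mid [456.2  -22.65]
167.04385651678422 11.989350401656754
[[310.22343139708903, 0.0, 262.2962766500053], [0.0, 310.22343139708903, 190.60940784486152], [0.0, 0.0, 1.0]]
[ 18 135 100] [ 18 139  97] [15 12 87] [ 13 155  51] [ 22 139 158]
```

View pics/w1c.png

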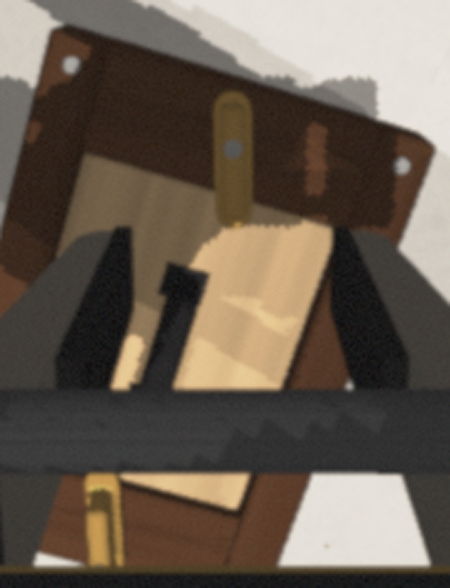

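Run:
```python
from h import *
plan([(.4615,-.042,.067,120,.5,5)])
```

```text
[[0.5, -0.0, 0.0, 0.029, 0, 0, np.float64(-0.2)], [0.5, -0.0, 0.0, 0.029, 0, 0, np.float64(-0.2)], [0.5, -0.0, 0.0, 0.028, 0, 0, np.float64(-0.2)], [0.5, -0.0, 0.0, 0.029, 0, 0, np.float64(-0.2)], [0.5, -0.0, 0.001, 0.028, 0, 0, np.float64(-0.3)]]
```

Request:
{"name": "move_arm", "arguments": {
  "deltas": [
    [[0.5,0.001,0.001,0.035,0,0,-0.6],[0.5,0,0,0.035,0,0,-0.5],[0.5,0,0,0.035,0,0,0],[0.5,0,0,0.025,0,0,0],[0.5,0,0,0.013,0,0,0]]
  ]
}}

```text
clock: 2.45
eef_pos: [0.4601, -0.0393, 0.0657]
tcp_rot: [-179.9, -0.1, 120.2]
contact_force: [-0.1, 0.1, 0.1]
width: 0.0459
grasp_force: 0.0
```

Request:
{"name": "move_arm", "arguments": {
  "deltas": [
    [[0,0,0,0,0,0,0],[0,0,0,0,0,0,0],[0,0,0,0,0,0,0],[0,0,0,0,0,0,0],[0,0,0,0,0,0,0]]
  ]
}}

```text
clock: 2.95
eef_pos: [0.4609, -0.0416, 0.0683]
tcp_rot: [-179.9, 0.0, 120.1]
contact_force: [-2.6, -4.8, 10.7]
width: 0.0097
grasp_force: 30.0
```

Request:
{"name": "move_arm", "arguments": {
  "deltas": [
    [[0,0,0,0,0,0,-6],[0,0,0,0,0,0,-6],[0,0,0,0,0,0,-6],[0,0,0,0,0,0,-6],[0,0,0,0,0,0,-6]]
  ]
}}

```text
clock: 3.45
eef_pos: [0.4605, -0.042, 0.0683]
tcp_rot: [-179.9, -0.1, 150.4]
contact_force: [-8.8, -9.7, 11.5]
width: 0.0095
grasp_force: 30.0
```

Request:
{"name": "move_arm", "arguments": {
  "deltas": [
    [[0,0,0,0,0,0,-6],[0,0,0,0,0,0,-6],[0,0,0,0,0,0,-6],[0,0,0,0,0,0,-6],[0,0,0,0,0,0,-6]]
  ]
}}

```text
clock: 3.95
eef_pos: [0.4603, -0.0426, 0.0683]
tcp_rot: [-179.9, -0.2, -179.6]
contact_force: [-8.3, -13.6, 11.4]
width: 0.0098
grasp_force: 30.0
```

Request:
{"name": "move_arm", "arguments": {
  "deltas": [
    [[0,0,0,0,0,0,-5],[0,0,0,0,0,0,0],[0.4,0,0,0,0,0,0],[0.4,0,0,0,0,0,0],[0.4,0,0,0,0,0,0]]
  ]
}}

```text
clock: 4.45
eef_pos: [0.4623, -0.041, 0.0679]
tcp_rot: [180.0, 0.1, -174.9]
contact_force: [0.4, 0.3, -0.6]
width: 0.0316
grasp_force: 0.0
```

Run:
```python
from h import *
plan([(.4623,-.041,.14,185,.5,2),(.503,-.2437,.2,121,.5,8)])
```

```text
[[0.5, 0.0, 0.0, -0.036, 0, 0, np.float64(0.0)], [0.5, 0.0, 0.0, -0.036, 0, 0, np.float64(0.1)], [0.5, -0.003, -0.026, -0.008, 0, 0, np.float64(8.0)], [0.5, -0.006, -0.025, -0.007, 0, 0, np.float64(8.0)], [0.5, -0.01, -0.024, -0.008, 0, 0, np.float64(8.0)]]
[[0.5, -0.013, -0.022, -0.007, 0, 0, np.float64(8.0)], [0.5, -0.016, -0.02, -0.008, 0, 0, np.float64(8.0)], [0.5, -0.019, -0.018, -0.007, 0, 0, np.float64(8.0)], [0.5, -0.021, -0.015, -0.008, 0, 0, np.float64(8.0)], [0.5, -0.023, -0.012, -0.007, 0, 0, np.float64(8.0)]]
```

Request:
{"name": "move_arm", "arguments": {
  "deltas": [
    [[0.5,0,0,-0.036,0,0,0],[0.5,0,0,-0.036,0,0,0.1],[0.5,-0.003,-0.026,-0.008,0,0,8],[0.5,-0.006,-0.025,-0.007,0,0,8],[0.5,-0.01,-0.024,-0.008,0,0,8]]
  ]
}}

```text
clock: 4.95
eef_pos: [0.4774, -0.118, 0.1633]
tcp_rot: [180.0, 0.0, 160.7]
contact_force: [0.2, -0.1, 0.6]
width: 0.0463
grasp_force: 0.0
```

Request:
{"name": "move_arm", "arguments": {
  "deltas": [
    [[0.5,-0.013,-0.022,-0.007,0,0,8],[0.5,-0.016,-0.02,-0.008,0,0,8],[0.5,-0.019,-0.018,-0.007,0,0,8],[0.5,-0.021,-0.015,-0.008,0,0,8],[0.5,-0.023,-0.012,-0.007,0,0,8]]
  ]
}}

```text
clock: 5.45
eef_pos: [0.5031, -0.2449, 0.2]
tcp_rot: [180.0, 0.0, 120.6]
contact_force: [-0.5, -0.2, -0.1]
width: 0.0459
grasp_force: 0.0
```

Request:
{"name": "move_arm", "arguments": {
  "deltas": [
    [[0.5,0,0,0,0,0,0],[0.5,0,0,0,0,0,0]]
  ]
}}

```text
clock: 5.65
eef_pos: [0.5027, -0.2439, 0.1994]
tcp_rot: [180.0, -0.0, 121.0]
contact_force: [0.0, 0.0, -0.5]
width: 0.0463
grasp_force: 0.0
```

Run:
```python
from h import *
import json
s=robot.sense();print(s["clock"],s["eef_pos"],s["tcp_rot"],s["contact_force"])
p=robot.camera_params("wrist"); im=robot.get_image("wrist")
json.dump({k:np.array(v).tolist() for k,v in p.items() if v is not None},open("w2.json","w"))
cv2.imwrite("pics/w2.png",cv2.resize(im[:270,100:440,::-1],None,fx=2,fy=2,interpolation=cv2.INTER_CUBIC))
```

```text
5.65 [ 0.50270135 -0.24385742  0.19937623] [ 1.79995150e+02 -2.76524034e-02  1.21038161e+02] [ 0.03131745  0.01667385 -0.48127321]
```

View pics/w2.png

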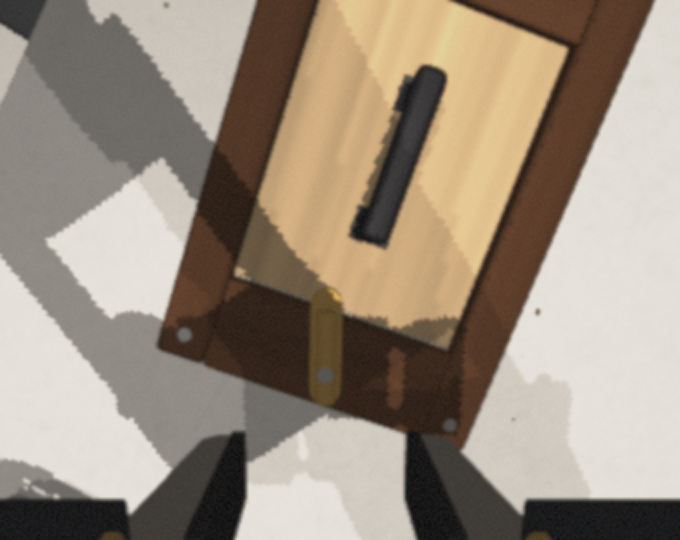

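The right pivot is at (325,375) in the crop, which is full-image (262.5,187.5). The fin is vertical in the image. The pull bar runs from (432,72) to (372,240) in the crop.

Run:
```python
from h import *
import json
p=json.load(open("w2.json"))
f=lambda q,z:np.round(ray("w",np.array(q)/2+[100,0],z,p)[:,:2]*1000,1)
a=lambda e:np.round(np.degrees(np.arctan2(e[1],e[0])),1)
print("pivot",f([325,375],.059)); e=f([[324,403],[327,298]],.055);print("fin",e,a(e[1]-e[0]))
e=f([[374,240],[430,72]],.068);print("pull",e,e.mean(0),np.linalg.norm(e[1]-e[0]),a(e[1]-e[0]))
e=f([[234,277],[448,349]],.034);print("board edge",e,e.mean(0),np.linalg.norm(e[1]-e[0]),a(e[1]-e[0]))
```

```text
pivot [[ 503.5 -244.1]]
fin [[ 510.8 -257.2]
 [ 485.6 -212.6]] 119.5
pull [[ 489.4 -179.1]
 [ 473.2 -109.8]] [ 481.3  -144.45] 71.16832160448917 103.2
board edge [[ 441.7 -229.5]
 [ 553.5 -204.7]] [ 497.6 -217.1] 114.51759690108767 12.5
```

Request:
{"name": "move_arm", "arguments": {
  "deltas": [
    [[0.5,0,0.001,0.034,0,0,1],[0.5,0,0,0.034,0,0,0],[0.5,0,0,0.032,0,0,0],[0.5,0,0,0.022,0,0,0],[0.5,0,0,0.01,0,0,0]]
  ]
}}

```text
clock: 6.2
eef_pos: [0.5021, -0.2416, 0.0653]
tcp_rot: [-179.9, -0.2, 120.1]
contact_force: [0.2, -0.4, 0.3]
width: 0.046
grasp_force: 0.0
```

Request:
{"name": "move_arm", "arguments": {
  "deltas": [
    [[0,0,0,0,0,0,0],[0,0,0,0,0,0,0],[0,0,0,0,0,0,0],[0,0,0,0,0,0,0],[0,0,0,0,0,0,0]]
  ]
}}

```text
clock: 6.7
eef_pos: [0.5031, -0.2443, 0.0686]
tcp_rot: [-179.9, 0.1, 120.0]
contact_force: [-2.3, -2.2, 7.9]
width: 0.0095
grasp_force: 30.0
```

Request:
{"name": "move_arm", "arguments": {
  "deltas": [
    [[0,0,0,0,0,0,-6],[0,0,0,0,0,0,-6],[0,0,0,0,0,0,-6],[0,0,0,0,0,0,-6],[0,0,0,0,0,0,-6]]
  ]
}}

```text
clock: 7.2
eef_pos: [0.503, -0.2444, 0.0685]
tcp_rot: [-179.9, -0.0, 150.2]
contact_force: [-6.1, -4.8, 7.4]
width: 0.0091
grasp_force: 30.0
```

Request:
{"name": "move_arm", "arguments": {
  "deltas": [
    [[0,0,0,0,0,0,-6],[0,0,0,0,0,0,-6],[0,0,0,0,0,0,-6],[0,0,0,0,0,0,-6],[0,0,0,0,0,0,-6]]
  ]
}}

```text
clock: 7.7
eef_pos: [0.503, -0.2445, 0.0685]
tcp_rot: [-179.9, -0.0, -179.8]
contact_force: [-6.6, -5.0, 7.5]
width: 0.0097
grasp_force: 30.0
```

Request:
{"name": "move_arm", "arguments": {
  "deltas": [
    [[0,0,0,0,0,0,-6],[0,0,0,0,0,0,0],[0.4,0,0,0,0,0,0],[0.4,0,0,0,0,0,0],[0.4,0,0,0,0,0,0]]
  ]
}}

```text
clock: 8.2
eef_pos: [0.5039, -0.2434, 0.0678]
tcp_rot: [-180.0, 0.0, -174.0]
contact_force: [0.7, -0.6, 0.5]
width: 0.0314
grasp_force: 0.0
```

Run:
```python
from h import *
s=robot.sense(); x,y,z=s["eef_pos"]
plan([(x,y,.15,s["tcp_rot"][2],.5,2),(.4815,-.144,.19,101.8,.5,11)])
```

```text
[[0.5, 0.0, 0.0, -0.041, 0, 0, np.float64(-0.0)], [0.5, 0.0, 0.0, -0.041, 0, 0, np.float64(-0.0)], [0.5, 0.001, 0.009, -0.004, 0, 0, np.float64(7.7)], [0.5, 0.002, 0.009, -0.004, 0, 0, np.float64(7.6)], [0.5, 0.004, 0.009, -0.004, 0, 0, np.float64(7.7)]]
[[0.5, 0.005, 0.008, -0.004, 0, 0, np.float64(7.6)], [0.5, 0.006, 0.007, -0.003, 0, 0, np.float64(7.7)], [0.5, 0.006, 0.007, -0.004, 0, 0, np.float64(7.6)], [0.5, 0.007, 0.006, -0.003, 0, 0, np.float64(7.7)], [0.5, 0.008, 0.004, -0.004, 0, 0, np.float64(7.6)]]
[[0.5, 0.009, 0.004, -0.003, 0, 0, np.float64(7.7)], [0.5, 0.009, 0.002, -0.004, 0, 0, np.float64(7.6)], [0.5, 0.009, 0.001, -0.003, 0, 0, np.float64(7.7)]]
```

Request:
{"name": "move_arm", "arguments": {
  "deltas": [
    [[0.5,0,0,-0.041,0,0,0],[0.5,0,0,-0.041,0,0,0],[0.5,0.001,0.009,-0.004,0,0,7.7],[0.5,0.002,0.009,-0.004,0,0,7.6],[0.5,0.004,0.009,-0.004,0,0,7.7]]
  ]
}}

```text
clock: 8.7
eef_pos: [0.4977, -0.2156, 0.1621]
tcp_rot: [180.0, 0.0, 162.6]
contact_force: [0.7, -0.1, 0.2]
width: 0.0457
grasp_force: 0.0
```

Request:
{"name": "move_arm", "arguments": {
  "deltas": [
    [[0.5,0.005,0.008,-0.004,0,0,7.6],[0.5,0.006,0.007,-0.003,0,0,7.7],[0.5,0.006,0.007,-0.004,0,0,7.6],[0.5,0.007,0.006,-0.003,0,0,7.7],[0.5,0.008,0.004,-0.004,0,0,7.6]]
  ]
}}

```text
clock: 9.2
eef_pos: [0.4873, -0.1706, 0.1796]
tcp_rot: [180.0, -0.0, 124.5]
contact_force: [0.3, 0.0, -0.9]
width: 0.0458
grasp_force: 0.0
```

Request:
{"name": "move_arm", "arguments": {
  "deltas": [
    [[0.5,0.009,0.004,-0.003,0,0,7.7],[0.5,0.009,0.002,-0.004,0,0,7.6],[0.5,0.009,0.001,-0.003,0,0,7.7],[0.5,0,0,0,0,0,0],[0.5,0,0,0,0,0,0]]
  ]
}}

```text
clock: 9.7
eef_pos: [0.4813, -0.1438, 0.1896]
tcp_rot: [180.0, 0.0, 102.0]
contact_force: [0.1, -0.2, 0.7]
width: 0.046
grasp_force: 0.0
```

Run:
```python
from h import *
import json
s=robot.sense();print(s["clock"],s["eef_pos"],s["tcp_rot"],s["contact_force"])
p=robot.camera_params("wrist"); im=robot.get_image("wrist"); t=robot.get_image("top")
json.dump({k:np.array(v).tolist() for k,v in p.items() if v is not None},open("w3.json","w"))
a=cv2.resize(im[:,:,::-1],(800,600)); b=cv2.resize(t[195:270,245:340,::-1],(285,225)); a[375:,515:]=b
cv2.imwrite("pics/w3.png",a)
```

```text
9.7 [ 0.48126235 -0.14376997  0.18962592] [1.79984107e+02 1.36063427e-02 1.02032315e+02] [ 0.05116269 -0.24679941  0.72863164]
```

View pics/w3.png

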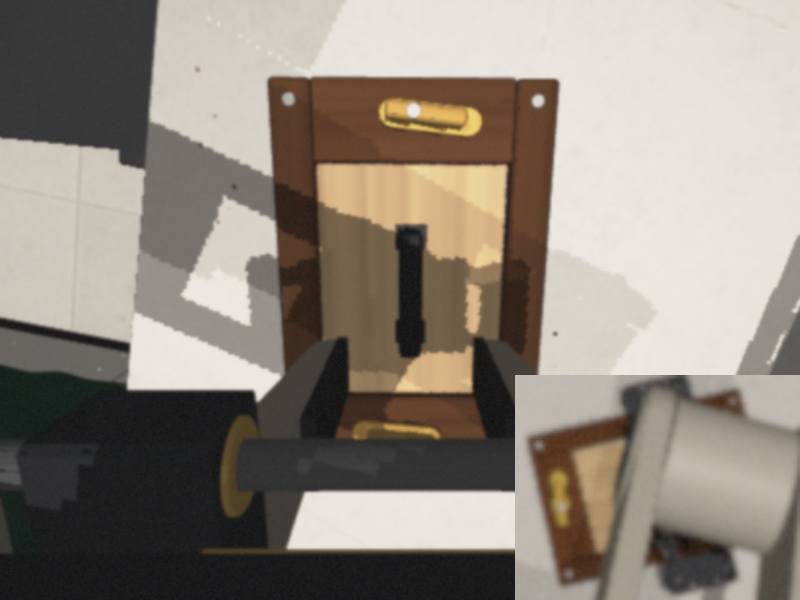

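Both buttons now lie along their rails: one at (430,117), the other at (395,432). The pull, at column 411, is centred between the fingers. I'll descend and grip it.

Request:
{"name": "move_arm", "arguments": {
  "deltas": [
    [[0.5,0,0,0.035,0,0,0],[0.5,0,0,0.035,0,0,0],[0.5,0,0,0.03,0,0,0],[0.5,0,0,0.018,0,0,0],[0.5,0,0,0.007,0,0,0]]
  ]
}}

```text
clock: 10.3
eef_pos: [0.48, -0.1438, 0.0626]
tcp_rot: [-179.8, -0.1, 101.9]
contact_force: [-0.0, -0.2, 0.0]
width: 0.0458
grasp_force: 0.0
```

Request:
{"name": "move_arm", "arguments": {
  "deltas": [
    [[0.5,0,0,0,0,0,0],[0,0,0,0,0,0,0],[0,0,0,0,0,0,0],[0,0,0,0,0,0,0],[0,0,0,0,0,0,0]]
  ]
}}

```text
clock: 10.8
eef_pos: [0.4815, -0.1439, 0.0652]
tcp_rot: [179.9, 0.0, 101.8]
contact_force: [-0.3, 0.1, -0.6]
width: 0.0158
grasp_force: 0.0
```

Request:
{"name": "move_arm", "arguments": {
  "deltas": [
    [[0,0,0,0,0,0,0],[0,0,0,-0.003,0,0,0],[0,0,0,-0.005,0,0,0],[0,0,0,-0.005,0,0,0],[0,0,0,-0.005,0,0,0]]
  ]
}}

```text
clock: 11.3
eef_pos: [0.4811, -0.1438, 0.083]
tcp_rot: [-180.0, -0.0, 101.8]
contact_force: [-0.2, -0.6, -2.5]
width: 0.0136
grasp_force: 30.0
```

Run:
```python
from h import *
x,y,z=robot.sense()["eef_pos"]
plan([(x,y,.16,101.8,0,3),(.4926,.187,.16,180.5,0,15)])
```

```text
[[0, 0.0, 0.0, -0.026, 0, 0, np.float64(-0.0)], [0, 0.0, 0.0, -0.025, 0, 0, np.float64(-0.0)], [0, 0.0, 0.0, -0.026, 0, 0, np.float64(-0.0)], [0, 0.021, 0.005, 0.0, 0, 0, np.float64(-5.2)], [0, 0.021, 0.007, 0.0, 0, 0, np.float64(-5.3)]]
[[0, 0.02, 0.009, 0.0, 0, 0, np.float64(-5.2)], [0, 0.019, 0.011, 0.0, 0, 0, np.float64(-5.3)], [0, 0.018, 0.013, 0.0, 0, 0, np.float64(-5.2)], [0, 0.017, 0.014, 0.0, 0, 0, np.float64(-5.3)], [0, 0.016, 0.016, 0.0, 0, 0, np.float64(-5.2)]]
[[0, 0.014, 0.017, 0.0, 0, 0, np.float64(-5.3)], [0, 0.012, 0.018, 0.0, 0, 0, np.float64(-5.2)], [0, 0.011, 0.019, 0.0, 0, 0, np.float64(-5.3)], [0, 0.009, 0.02, 0.0, 0, 0, np.float64(-5.2)], [0, 0.007, 0.021, 0.0, 0, 0, np.float64(-5.3)]]
[[0, 0.005, 0.022, 0.0, 0, 0, np.float64(-5.2)], [0, 0.003, 0.022, 0.0, 0, 0, np.float64(-5.3)], [0, 0.001, 0.022, 0.0, 0, 0, np.float64(-5.2)]]
```

Request:
{"name": "move_arm", "arguments": {
  "deltas": [
    [[0,0,0,-0.012,0,0,0],[0,0,0,-0.02,0,0,0],[0,0,0,-0.025,0,0,0],[0,0,0,-0.02,0,0,0],[0,0,0,0,0,0,0]]
  ]
}}

```text
clock: 11.8
eef_pos: [0.4829, -0.1443, 0.1627]
tcp_rot: [179.7, 0.1, 101.8]
contact_force: [0.7, -1.0, -2.5]
width: 0.0137
grasp_force: 30.0
```

Request:
{"name": "move_arm", "arguments": {
  "deltas": [
    [[0,0.021,0.005,0,0,0,-5.2],[0,0.021,0.007,0,0,0,-5.3],[0,0.02,0.009,0,0,0,-5.2],[0,0.019,0.011,0,0,0,-5.3],[0,0.018,0.013,0,0,0,-5.2]]
  ]
}}

```text
clock: 12.3
eef_pos: [0.4846, -0.0332, 0.1589]
tcp_rot: [-180.0, -0.0, 128.2]
contact_force: [-0.1, -1.0, -2.1]
width: 0.0133
grasp_force: 30.0
```

Request:
{"name": "move_arm", "arguments": {
  "deltas": [
    [[0,0.017,0.014,0,0,0,-5.3],[0,0.016,0.016,0,0,0,-5.2],[0,0.014,0.017,0,0,0,-5.3],[0,0.012,0.018,0,0,0,-5.2],[0,0.011,0.019,0,0,0,-5.3]]
  ]
}}

```text
clock: 12.8
eef_pos: [0.4881, 0.077, 0.1588]
tcp_rot: [-180.0, -0.0, 154.5]
contact_force: [0.2, -0.5, -2.9]
width: 0.0135
grasp_force: 30.0
```

Request:
{"name": "move_arm", "arguments": {
  "deltas": [
    [[0,0.009,0.02,0,0,0,-5.2],[0,0.007,0.021,0,0,0,-5.3],[0,0.005,0.022,0,0,0,-5.2],[0,0.003,0.022,0,0,0,-5.3],[0,0.001,0.022,0,0,0,-5.2]]
  ]
}}

```text
clock: 13.3
eef_pos: [0.4921, 0.1877, 0.1587]
tcp_rot: [-180.0, -0.1, -179.3]
contact_force: [-0.3, 0.2, -2.6]
width: 0.0137
grasp_force: 30.0
```

Request:
{"name": "move_arm", "arguments": {
  "deltas": [
    [[0,0,0,0,0,0,0],[0,0,0,0,0,0,0],[0,0,0,0,0,0,0]]
  ]
}}

```text
clock: 13.6
eef_pos: [0.4922, 0.1861, 0.1591]
tcp_rot: [-180.0, -0.1, -179.6]
contact_force: [-0.8, -0.5, -2.7]
width: 0.0139
grasp_force: 30.0
```

Run:
```python
from h import *
s=robot.sense();print(s["clock"],s["eef_pos"],s["tcp_rot"],s["contact_force"],s["moment"],s["width"])
im=robot.get_image("wrist"); t=robot.get_image("top")
a=cv2.resize(im[:,:,::-1],(700,525)); b=cv2.resize(t[175:285,150:340,::-1],(380,220)); o=np.zeros((600,800,3),np.uint8);o[:525,:700]=a;o[380:,420:]=b
cv2.imwrite("pics/w4.png",o)
```

```text
13.6 [0.49217096 0.1861027  0.15910306] [-1.79962900e+02 -5.60650088e-02 -1.79625686e+02] [-0.8200773  -0.48252307 -2.74023395] [0.0473948  0.04009698 0.02290982] 0.013851237312887035
```

View pics/w4.png

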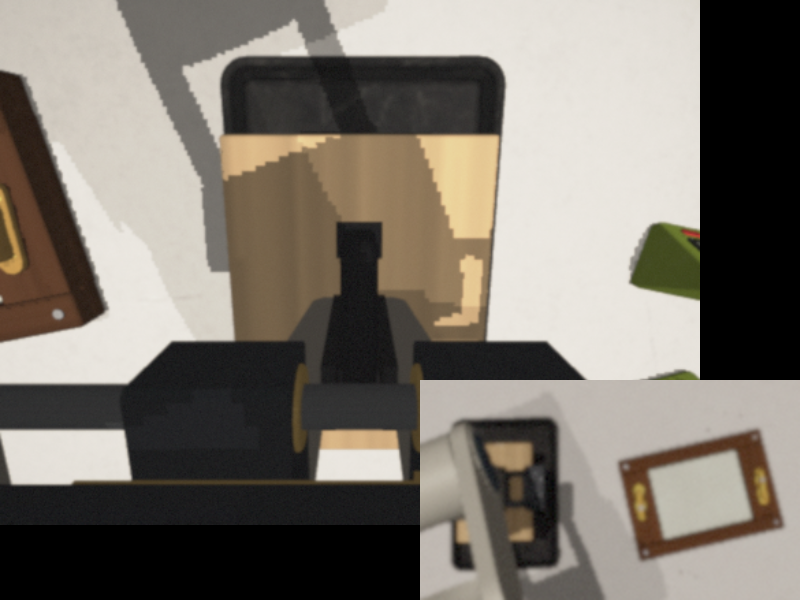

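The board is held level and centred over the tray, and both buttons are still aside. I'll lower it.

Request:
{"name": "move_arm", "arguments": {
  "deltas": [
    [[0,0,0,0.02,0,0,0],[0,0,0,0.025,0,0,0],[0,0,0,0.025,0,0,0],[0,0,0,0.02,0,0,0],[0,0,0,0.01,0,0,0]]
  ]
}}

```text
clock: 14.2
eef_pos: [0.4918, 0.1859, 0.058]
tcp_rot: [-180.0, -0.1, -179.6]
contact_force: [-0.1, 0.1, -2.8]
width: 0.0135
grasp_force: 30.0
```

Request:
{"name": "move_arm", "arguments": {
  "deltas": [
    [[0,0,0,0.004,0,0,0],[0,0,0,0.003,0,0,0],[0,0,0,0.002,0,0,0],[0,0,0,0.001,0,0,0],[0,0,0,0.001,0,0,0]]
  ]
}}

```text
clock: 14.7
eef_pos: [0.493, 0.1871, 0.0491]
tcp_rot: [180.0, 0.1, -179.5]
contact_force: [0.4, 0.6, -2.3]
width: 0.0137
grasp_force: 30.0
```

Request:
{"name": "move_arm", "arguments": {
  "deltas": [
    [[0,0,0,0.001,0,0,0],[0,0,0,0.001,0,0,0],[0,0,0,0.001,0,0,0],[0,0,0,0,0,0,0]]
  ]
}}

```text
clock: 15.1
eef_pos: [0.4927, 0.187, 0.0457]
tcp_rot: [180.0, 0.0, -179.5]
contact_force: [-0.8, 0.4, -0.9]
width: 0.0138
grasp_force: 30.0
```

Request:
{"name": "move_arm", "arguments": {
  "deltas": [
    [[0,0,0,0.0005,0,0,0],[0,0,0,0,0,0,0],[0,0,0,0,0,0,0]]
  ]
}}

```text
clock: 15.4
eef_pos: [0.4927, 0.187, 0.0456]
tcp_rot: [180.0, 0.0, -179.5]
contact_force: [-1.6, -0.8, 6.8]
width: 0.014
grasp_force: 30.0
```

Contact is firm at +6.8 N, so I'll open and back off straight up.

Request:
{"name": "move_arm", "arguments": {
  "deltas": [
    [[0.4,0,0,0,0,0,0],[0.4,0,0,0,0,0,0],[0.4,0,0,0,0,0,0],[0.4,0,0,0,0,0,0],[0.4,0,0,-0.01,0,0,0]]
  ]
}}

```text
clock: 15.9
eef_pos: [0.4918, 0.1866, 0.0544]
tcp_rot: [-180.0, -0.1, -179.5]
contact_force: [0.6, -0.1, -0.3]
width: 0.0368
grasp_force: 0.0
```

Request:
{"name": "move_arm", "arguments": {
  "deltas": [
    [[0.4,0,0,-0.03,0,0,0],[0.4,0,0,-0.04,0,0,0],[0.4,0,0,-0.04,0,0,0],[0.4,0,0,-0.04,0,0,0],[0.4,0,0,-0.03,0,0,0]]
  ]
}}

```text
clock: 16.4
eef_pos: [0.4931, 0.1871, 0.2385]
tcp_rot: [179.9, 0.1, -179.5]
contact_force: [-0.9, 0.6, 0.1]
width: 0.0368
grasp_force: 0.0
```

Request:
{"name": "move_arm", "arguments": {
  "deltas": [
    [[0.4,0,0,0,0,0,0],[0.4,0,0,0,0,0,0],[0.4,0,0,0,0,0,0]]
  ]
}}

```text
clock: 16.7
eef_pos: [0.4918, 0.1866, 0.2341]
tcp_rot: [-180.0, -0.1, -179.5]
contact_force: [-0.4, -0.7, -0.4]
width: 0.0366
grasp_force: 0.0
```

Run:
```python
from h import *
im=robot.get_image("wrist"); t=robot.get_image("side")
a=cv2.resize(im[:,:,::-1],(640,480)); b=cv2.resize(t[130:250,130:290,::-1],(320,240)); o=np.zeros((600,800,3),np.uint8);o[:480,:640]=a;o[360:,480:]=b
cv2.imwrite("pics/w5.png",o)
```

```text
(no output)
```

View pics/w5.png

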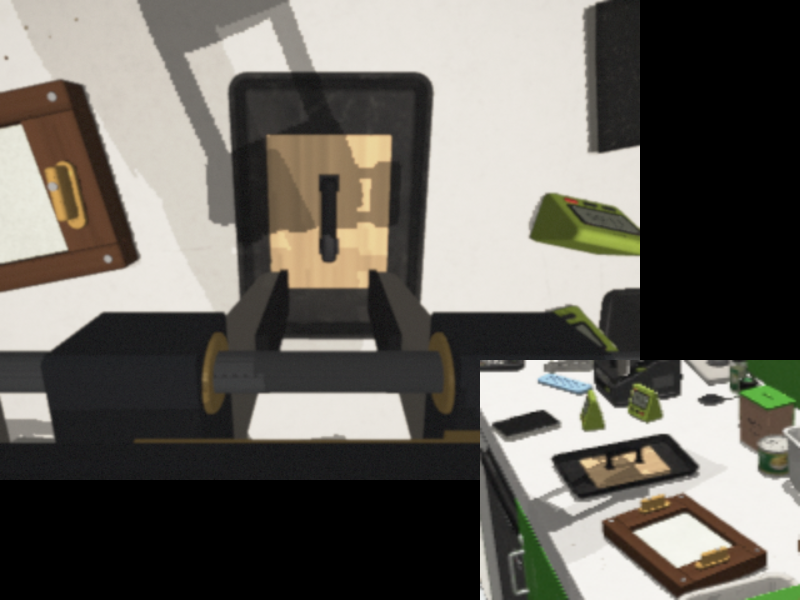

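The board lies flat and centred in the tray, at about (329,212), with the pull up. The buttons are aside and the bystanders I can see are undisturbed.

```bash
python3 -c "
from rig import robot
print(robot.close_job())"
```

```text
the job is handed in; nothing more can be done
None
```

Job handed in at about 17 s of the 64 s limit: both turn buttons are turned aside along their rails, the backboard lies flat in the black tray with its pull up, and no tins, tubs or timers were touched.

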